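# Check the slab roller's gap with a taper gauge

## Robot

A 6-joint arm with a two-finger parallel gripper is mounted at the origin on the work surface. World frame = base frame: x ahead of the robot, y to its left, z up, the work surface at z = 0. Lengths are in m, angles in rad, forces in N, time in s.
With the tool pointing down it reaches from about 0.3 to 0.775 m from the base axis. Payload 14.6 kg.
Tool frame: the origin (TCP) lies on the centre line of the jaws, within the pads' length; the fingertips stand ctrl.tcp_to_tips ahead of it and the grasp point (between the pads) lies 2 mm behind it (ctrl.tcp_to_tips is the distance from the TCP to the fingertips, in m); z points along the fingers, y is the line along which they close (so a half turn about z gives the same grasp; the last joint's range is limited). The gripper opens to 94 mm and grips with 3 to 60 N. Pads are 16 mm wide; open, the fingers measure 119 mm over their backs; the gripper's body (75 mm by 177 mm) begins 78 mm behind the grasp point.
Start: joints at [-1.342, 0.3, 1.521, -0, 1.321, -0.067], TCP at [0.16, -0.526, 0.222] pointing down, gripper open.
Joint ranges: [-3.03, 3.03], [-0.79, 2.21], [0.23, 2.52], [-1.04, 4.18], [0, 3.07], [-2.55, 2.55]. Speed limits (rad/s): [2.22, 2.22, 2.57, 3.14, 3.14, 3.14].

## Interface

Orientations are given as [roll, pitch, yaw] about the fixed x, y, z axes, in that order (R = Rz(yaw) Ry(pitch) Rx(roll)).
In Python, from station import telemetry, viewer, hand_in, ctrl gives the robot as it stands.
- The arm moves only by the tool step_arm, never from a script. Its argument "plan" is a list of rows, each an object of numbers: "dx", "dy", "dz": the shift along the tool's x, y, z scaled (see below); "rx", "ry", "rz": the turn, a rotation vector about the tool's x, y, z scaled (see below); "claw": the closure, from 0 (fully open) to 1 (shut). In form: [{"dx": .., "dy": .., "dz": .., "rx": .., "ry": .., "rz": .., "claw": ..}, ...]. A call has 1 to 10 rows; each row shifts and turns the commanded pose from where the row before left it, along the tool's axes as they then stand; what a row does not reach is not made up. The controller multiplies each number of a shift by 0.1 m and each number of a turn by 90 degrees. A row lasts 1/10 s, in which the tool goes at most 50 mm and 8.59 degrees, less where a joint would pass 70% of its speed; a pose out of reach is approached as far as the arm can. A call with a number of a shift or a turn outside -1 to 1 is refused whole. A call with a gripper value outside its range is refused whole. The fingers move at their own pace and stop on an object; "grip_force" is the grip in N (left out, the last holds). Time passes only in rows, so rows that do not move let the fingers close. It gives the time, the measured TCP pose, the force, the opening and the grip force at its end, in the units of the state.
- telemetry.get_obs(): the state, without advancing time (a new reading comes with each control period).
- viewer.camera(name): name is "side" or "top" or "wrist"; returns a dict with "img" (400x640x3 uint8, red, green, blue), "z_map" (400x640 float32, m along the optical axis (not along the pixel's ray), 0 where there is no reading), "fx", "fy", "cx", "cy" (pixels), "R" (3x3) and "t" (3): a world point X has camera coordinates R X + t; the wrist camera has in their place "tool_from_camera" (4x4, takes a point from camera to tool coordinates, whose origin is the TCP and whose axes are the flange's). Camera axes: x right, y down, z forward; pixel columns grow to the right and rows downward; lengths in m; the calibration is good to about 2 mm. A picture is of the moment at which its call begins: read the wrist's pose just before it.
- hand_in(): hands the job in; it is judged then, once.
Trained networks look in a picture, given as the dict that the camera call returned (one of the last four; its "shot" number tells which), for a name from the list of things; names that differ only in an ending like _2 or _b are one class to them, and where a whole thing is asked for, a point or a joint stands for the part that bears it (a point fixed in the world has none). Each returns a list of dicts, best first, with "score" (0 to 1); they miss things now and then, are a little off and sometimes report something else, mostly with a low value. They report only what shows in the picture. A call takes as long as a camera call. They do not tell look-alikes from the thing itself.
- viewer.recognise(target, picture): "rect" ([left, top, right, bottom] in pixels, round what is visible of it).
The state is a dict: "time_s": time; "qpos": joint angles; "joint_vel": joint speeds; "tau": joint torques, N m; "ee_pos": TCP position; "eef_rot": TCP orientation; "force": force on the tool from outside, world axes, zero at the start; "moment": the same for the moment, N m; "grip_width": finger opening in m; "grip_force": force on a finger pad.
Only numpy, scipy, OpenCV 4.12 (cv2) and the standard library are available. Lean on these libraries where they do the work, as an engineer would, in place of code of your own. Each camera call takes 0.05 s, during which the arm holds its last target. There are 200 camera calls.

## Task

Check the gap of the powered slab roller: first press its mushroom stop button fully down, so that it stays down. Then push the flat tapered gauge blade along the bed, thin end first and square to the roller, into the gap under the roller until it wedges and just lifts the spring-held roller by a millimetre or two (never as much as 5 mm). Leave the gauge wedged flat on the bed and the button down, and do not disturb the other things on the bed or the jar beside the button.

Things in the scene. Friction and masses are not known exactly. Their poses are not given: they have to be found in the camera images.
- nip (a point): Middle of the slab roller's gap: the point of the bed's flat top (45 mm above the table) straight below the roller's axis. Axes: x along the roller, y along the infeed half of the bed, away from the roller (the gauge is fed towards -y), z up. The gap between bed and roller is somewhere from 5.5 to 10 mm and cannot be read off.
- bed: The slab roller's fixed grey bed, axes as for the gap; origin on the table below the gap's middle. 360 mm wide (x), from y = -150 to +360 mm, flat top at z = 45 mm. Over y = 0 two grey cheeks (26 x 100 mm at x = -195 and +195 mm, tops at z = 155 mm, screws to 202 mm) hold the roller, with a 12 mm tie rod above it at z = 140 mm.
- roller (a joint): Lift of the steel roller (70 mm diameter, 340 mm long) against its springs, m: 0 when it rests at its set gap (as at the start), whatever that gap is; 0.001 = lifted 1 mm. It starts to lift at about 4 N upward and takes 1.5 N for every mm more; travel 20 mm.
- gauge: Flat aluminium gauge blade with tick marks lying on the infeed half of the bed: 230 mm long (its y), 90 mm wide (its x). Over the first 150 mm from its thin end its thickness grows evenly from 3 to 13 mm (1 in 15), the other 80 mm are 13 mm thick. About 0.35 kg. Origin: centre of its underside; the thin end points to its -y.
- gauge_tip (a point): Middle of the lower edge of the gauge's thin end (115 mm from its origin, towards -y).
- gauge_tail (a point): Middle of the lower edge of the gauge's thick end (115 mm from its origin, towards +y): an upright flat face 90 mm wide and 13 mm high, to push against.
- stop (a joint): Travel of the black mushroom stop button, m: 0 = up, 0.010 = fully down. It is pushed straight down, resists with about 4 N and stays where it is left.
- stop_top (a point): Centre of the top of the mushroom button (42 mm diameter head). It stands on a grey 100 x 100 mm station, 55 mm high; with the button up this point is 91 mm above the table.
- batten: Loose pale wooden guide batten lying on the bed along one edge, 18 x 200 x 8 mm, long along its y. Origin: centre of its underside. Leave alone.
- rib: Loose round wooden rib lying on the bed near the infeed end, 56 mm diameter, 7 mm thick. Origin: centre of its underside. Leave alone.
- block: Loose wooden block lying on the outfeed side of the bed near one cheek, 45 x 60 x 30 mm. Origin: centre of its underside. Leave alone.
- jar: White jar with a steel lid on the table near the button station, 68 mm diameter, 85 mm high. Origin: centre of its underside. Leave alone.
There are look-alikes about, which are no part of the job. What is shaped like the part that bears stop but green is not meant.

How it is judged:
By the outcome, as a careful person would: the job done as asked, in the order asked, and still so for the second after the job is handed in, with the robot touching nothing.
It also fails if it takes over 70 s, if anything falls off the work surface, if the arm or the gripper's body presses on something with over 40 N, if the wrist force passes 120 N, or if a joint passes its speed limit or range.

## Working session

There is one attempt and no reset: what is moved stays moved. The work goes in short steps, Python scripts to look and compute and a tool call to move; the robot and the scene stay as the last step left them, time stands still between calls to the robot, and variables do not carry over. Pictures are saved under pics/ and viewed, at most 10 in all, crops included, and the job is handed in when it is done.

Besides the shell and the picture viewer there is one more tool, called after ">>>" by a JSON object that holds its "name" and its "arguments". step_arm: Moves the arm, as the interface text tells. Shifts and turns lie within -1 to 1; 1 stands for 0.1 m of shift or 90 degrees of turn. Its arguments: {"type":"object","properties":{"plan":{"type":"array"},"grip_force":{"type":"number"}},"required":["plan"]}

```bash
mkdir -p pics
cat > h.py <<'E'
import numpy as np, cv2
from station import telemetry, viewer, ctrl
def world(c):
    z=c["z_map"]; v,u=np.mgrid[0:z.shape[0],0:z.shape[1]]
    P=np.stack([(u-c["cx"])/c["fx"]*z,(v-c["cy"])/c["fy"]*z,z],-1)
    W=(P-np.array(c["t"]))@np.array(c["R"]); W[z==0]=np.nan
    return W
def save(n,img): cv2.imwrite("pics/"+n,cv2.cvtColor(img,cv2.COLOR_RGB2BGR))
E
python3 - <<'E'
from h import *
o=telemetry.get_obs(); print(o, ctrl.tcp_to_tips)
for n in ["top","side"]:
    c=viewer.camera(n); save(n+".png",c["img"]); W=world(c)
    np.savez(n+".npz",W=W,img=c["img"])
    for t in ["gauge","stop","batten","rib","block","jar","roller"]:
        for r in viewer.recognise(t,c)[:3]:
            l,tp,rr,b=r["rect"]; u,v=int((l+rr)/2),int((tp+b)/2)
            print(n,t,round(r["score"],2),np.round(r["rect"]),np.round(W[min(v,399),min(u,639)],3))
E
```

```text
{'time_s': 0.0, 'qpos': array([-1.34158113e+00,  3.00485728e-01,  1.52158514e+00, -6.63931205e-07,
        1.32068708e+00, -6.66022298e-02]), 'joint_vel': array([-6.42656144e-04,  8.26966858e-04, -1.92481017e-03, -9.06951644e-04,
        2.26144953e-06,  8.72167455e-04]), 'tau': array([ 8.44943643e-04, -5.31805515e+01, -3.52733016e+01,  7.08505232e-02,
        2.44133722e-02, -7.73636907e-05]), 'ee_pos': array([ 0.16027781, -0.52587548,  0.22187657]), 'eef_rot': array([-3.14042989e+00, -7.69125740e-05,  2.95817543e-01]), 'force': array([ 0.23311933,  0.195476  , -0.59957595]), 'moment': array([-0.05671389,  0.02465423, -0.02705182]), 'grip_force': 0.0, 'grip_width': 0.09367520668348217} 0.017
top gauge 0.69 [195. 183. 293. 230.] [0.513 0.16  0.055]
top stop 0.78 [474. 210. 491. 228.] [ 0.493 -0.38   0.093]
top stop 0.6 [452. 285. 472. 309.] [ 0.32  -0.327  0.091]
top stop 0.22 [193. 182. 297. 232.] [0.512 0.157 0.057]
top batten 0.92 [202. 130. 282. 146.] [0.685 0.177 0.054]
top rib 0.84 [146. 247. 177. 276.] [0.38  0.341 0.052]
top block 0.94 [335. 268. 366. 296.] [ 0.345 -0.089  0.074]
top block 0.53 [196. 184. 292. 234.] [0.508 0.16  0.055]
top jar 0.93 [419. 144. 451. 176.] [ 0.629 -0.28   0.085]
top roller 0.73 [285. 132. 333. 294.] [0.483 0.004 0.145]
side stop 0.91 [224. 287. 240. 310.] [ 0.324 -0.339  0.092]
side stop 0.84 [315. 309. 343. 331.] [ 0.494 -0.393  0.092]
side batten 0.69 [376. 154. 386. 172.] [0.69  0.222 0.056]
side rib 0.54 [276. 145. 293. 149.] [0.383 0.362 0.056]
side rib 0.36 [242. 147. 401. 261.] [ 0.496 -0.027  0.078]
side block 0.6 [245. 215. 272. 240.] [ 0.346 -0.115  0.077]
side jar 0.81 [384. 261. 422. 315.] [ 0.637 -0.324  0.083]
side jar 0.28 [308. 154. 339. 177.] [0.51  0.204 0.062]
side roller 0.6 [254. 180. 394. 207.] [ 0.501 -0.024  0.106]
```

View pics/top.png

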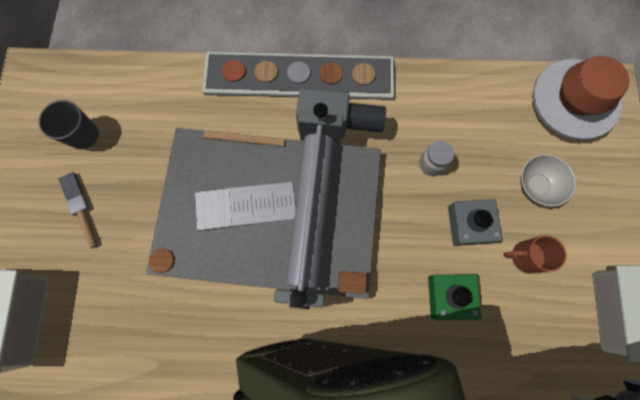

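View pics/side.png

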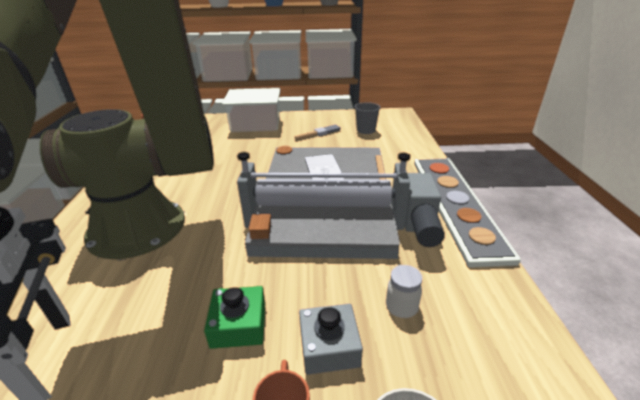

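The top view shows the grey station with the true button at (483,219), the green look-alike at (460,296), and the gauge at (195–295, 183–230). The gauge is slightly skewed to the bed and its thin end is near the roller. Next I'll measure the poses.

```bash
cat > m.py <<'E'
from h import *
d=np.load("top.npz"); W=d["W"]; img=d["img"].astype(int)
X,Y,Z=W[...,0],W[...,1],W[...,2]
def rect(m,n):
    p=np.c_[X[m],Y[m]].astype(np.float32); r=cv2.minAreaRect(p); print(n,len(p),np.round(r[0],4),np.round(r[1],4),round(r[2],2),"z",np.round(np.percentile(Z[m],[5,50,95]),4)); return r
reg=(X>0.25)&(X<0.8)&(Y>-0.2)&(Y<0.45)
bed=reg&(abs(Z-.045)<.008)&(X<.72)
bed=cv2.morphologyEx(bed.astype(np.uint8),cv2.MORPH_OPEN,np.ones((3,3)))>0
rect(bed,"bed+")
u=np.zeros(bed.shape,bool); u[178:236,190:300]=1
g=u&(img.min(-1)>135)&(Z<.075); r=rect(g,"gauge"); print(np.round(cv2.boxPoints(r),3))
u=np.zeros(bed.shape,bool);u[126:150,195:290]=1
wood=(img[...,0]-img[...,2]>30)
rect(u&wood&(Z>.047)&(Z<.065),"batten")
u=np.zeros(bed.shape,bool);u[244:280,143:180]=1
rect(u&wood&(Z>.047)&(Z<.062),"rib")
# roller: tops between .09 and .135
rm=(X>.33)&(X<.67)&(Y>-.1)&(Y<.1)&(Z>.085)&(Z<.137)
p=W[rm]
from scipy.optimize import least_squares
def f(q): # axis: y=a+b(x-.5), z=c, radius .035
    d=(p[:,1]-q[0]-q[1]*(p[:,0]-.5))/np.hypot(1,q[1]); return np.hypot(d,p[:,2]-q[2])-.035
s=least_squares(f,[0.,0.,.09],loss="soft_l1",f_scale=.002); print("roller",s.x,np.degrees(np.arctan(s.x[1])),len(p),np.median(abs(s.fun)))
for n,(a,b,c_,e) in {"cheeks":(90,310,270,360)}.items():
    pass
# stop head
m=(X>.45)&(X<.54)&(Y<-.33)&(Y>-.44)&(Z>.085)&(Z<.1); rect(m,"stop")
q=W[m]; print(q.mean(0))
m=(X>.4)&(X<.6)&(Y<-.3)&(Y>-.46)&(Z>.05)&(Z<.06); rect(m,"station")
m=(X>.57)&(X<.7)&(Y<-.2)&(Y>-.4)&(Z>.08)&(Z<.09); rect(m,"jar")
# bed outfeed edge and near edges
m=(Z>.148)&(Z<.17)&(X>.2)&(X<.8)&(abs(Y)<.12); 
for a in (0,1):
    mm=m&((X>.5) if a else (X<.5)); rect(mm,"cheek") if mm.sum()>5 else 0
E
python3 m.py
```

```text
bed+ 22950 [0.5113 0.1074] [0.5107 0.3634] 85.38 z [0.0427 0.0456 0.0489]
gauge 3631 [0.5168 0.1602] [0.0956 0.2334] 8.73 z [0.0484 0.0561 0.0606]
[[0.452 0.268]
 [0.487 0.038]
 [0.582 0.052]
 [0.546 0.283]]
batten 533 [0.6828 0.1739] [0.1998 0.0197] 85.45 z [0.0503 0.0536 0.0561]
rib 469 [0.3819 0.3418] [0.0557 0.0544] 51.3 z [0.0498 0.0526 0.0556]
roller [ 0.00279462 -0.08106839  0.0877195 ] -4.634741156459812 3814 0.0007278695951035384
stop 247 [ 0.4926 -0.3839] [0.0385 0.0391] 46.21 z [0.0858 0.0897 0.0929]
[ 0.49294754 -0.38323724  0.08958047]
station 1408 [ 0.4767 -0.3905] [0.1351 0.1107] 5.26 z [0.0519 0.0553 0.0587]
jar 497 [ 0.6465 -0.2962] [0.0582 0.0575] 16.17 z [0.0821 0.0851 0.0877]
cheek 447 [0.3785 0.0132] [0.0995 0.1691] 85.77 z [0.1485 0.1511 0.1535]
cheek 437 [ 0.615  -0.0141] [0.1919 0.0977] 1.05 z [0.1486 0.1513 0.1552]
```

>>> {"name": "step_arm", "arguments": {"plan": [{"dx":0.36,"dy":-0.039,"claw":1},{"dx":0.36,"dy":-0.039,"claw":1},{"dx":0.36,"dy":-0.039,"claw":1},{"dx":0.36,"dy":-0.039,"claw":1},{"dx":0.36,"dy":-0.039,"claw":1},{"dx":0.36,"dy":-0.039,"claw":1},{"dx":0.36,"dy":-0.039,"claw":1},{"dx":0.36,"dy":-0.039,"claw":1},{"dx":0.36,"dy":-0.039,"claw":1},{"dx":0.36,"dy":-0.039,"claw":1}], "grip_force": 20}}

```text
$.plan[0]: bad value
```

```bash
cat >> h.py <<'E'
from scipy.spatial.transform import Rotation as Ro
def delta(target,yaw=None):
    o=telemetry.get_obs(); R=Ro.from_euler("xyz",o["eef_rot"]); 
    d=R.as_matrix().T@(np.array(target)-o["ee_pos"])
    rv=np.zeros(3)
    if yaw is not None: rv=(R.inv()*Ro.from_euler("xyz",[np.pi,0,yaw])).as_rotvec()
    print("t",round(o["time_s"],2),"pos",o["ee_pos"].round(4),"rot",o["eef_rot"].round(4),"w",round(o["grip_width"],4),"F",o["force"].round(2)); print("delta units",(d/0.1).round(3),"turn units",(rv/(np.pi/2)).round(4))
E
python3 - <<'E'
from h import *
delta([.493,-.3835,.115])
o=telemetry.get_obs(); T=np.eye(4); T[:3,:3]=Ro.from_euler("xyz",o["eef_rot"]).as_matrix(); T[:3,3]=o["ee_pos"]
c=viewer.camera("wrist"); z=c["z_map"]; v,u=np.mgrid[0:400,0:640]
P=np.stack([(u-c["cx"])/c["fx"]*z,(v-c["cy"])/c["fy"]*z,z,np.ones_like(z)],-1)
W=(P@(T@np.array(c["tool_from_camera"])).T)[...,:3]
m=(z>0)&(W[...,2]>.083)&(W[...,2]<.1)&(np.hypot(W[...,0]-.493,W[...,1]+.384)<.05)
print(m.sum(), W[m].mean(0) if m.sum() else None, W[m].min(0) , W[m].max(0))
E
```

```text
t 0.8 pos [ 0.1603 -0.5261  0.2224] rot [-3.1416 -0.      0.2958] w 0.0943 F [0.81 1.26 0.98]
delta units [ 3.598 -0.394  1.075] turn units [0. 0. 0.]Traceback (most recent call last):
  File "<stdin>", line 8, in <module>
    return umr_minimum(a, axis, None, out, keepdims, initial, where)
ValueError: zero-size array to reduction operation minimum which has no identity
```

>>> {"name": "step_arm", "arguments": {"plan": [{"dx":0.36,"dy":-0.039,"dz":0,"rx":0,"ry":0,"rz":0,"claw":1},{"dx":0.36,"dy":-0.039,"dz":0,"rx":0,"ry":0,"rz":0,"claw":1},{"dx":0.36,"dy":-0.039,"dz":0,"rx":0,"ry":0,"rz":0,"claw":1},{"dx":0.36,"dy":-0.039,"dz":0,"rx":0,"ry":0,"rz":0,"claw":1},{"dx":0.36,"dy":-0.039,"dz":0,"rx":0,"ry":0,"rz":0,"claw":1},{"dx":0.36,"dy":-0.039,"dz":0,"rx":0,"ry":0,"rz":0,"claw":1},{"dx":0.36,"dy":-0.039,"dz":0,"rx":0,"ry":0,"rz":0,"claw":1},{"dx":0.36,"dy":-0.039,"dz":0,"rx":0,"ry":0,"rz":0,"claw":1},{"dx":0.36,"dy":-0.039,"dz":0,"rx":0,"ry":0,"rz":0,"claw":1},{"dx":0.36,"dy":-0.039,"dz":0,"rx":0,"ry":0,"rz":0,"claw":1}], "grip_force": 20}}

```text
time_s: 1.85
ee_pos: [0.4946, -0.3831, 0.2225]
eef_rot: [3.142, -0.0, 0.296]
force: [-0.2, -0.0, -0.3]
grip_width: 0.0171
grip_force: 0.0
```

```bash
cat >> h.py <<'E'
def wrist():
    o=telemetry.get_obs(); T=np.eye(4); T[:3,:3]=Ro.from_euler("xyz",o["eef_rot"]).as_matrix(); T[:3,3]=o["ee_pos"]
    c=viewer.camera("wrist"); z=c["z_map"]; v,u=np.mgrid[0:400,0:640]
    P=np.stack([(u-c["cx"])/c["fx"]*z,(v-c["cy"])/c["fy"]*z,z,np.ones_like(z)],-1)
    W=(P@(T@np.array(c["tool_from_camera"])).T)[...,:3]; W[z==0]=np.nan
    return c,W
E
python3 - <<'E'
from h import *
delta([.493,-.3835,.115])
c,W=wrist()
m=(W[...,2]>.083)&(W[...,2]<.098)&(np.hypot(W[...,0]-.493,W[...,1]+.384)<.04)
print(m.sum()); print(cv2.minEnclosingCircle(W[m][:,:2].astype(np.float32)),W[m].mean(0), W[m].max(0))
save("w1.png",c["img"])
E
```

```text
t 1.85 pos [ 0.4946 -0.3831  0.2225] rot [ 3.1415 -0.      0.2958] w 0.0171 F [-0.2  -0.05 -0.26]
delta units [-1.700e-02 -1.000e-03  1.075e+00] turn units [0. 0. 0.]
1168
((0.4946171045303345, -0.38365527987480164), 0.020755210891366005) [ 0.49602352 -0.38309457  0.08890528] [ 0.5152649  -0.36303436  0.09231376]
```

View pics/w1.png

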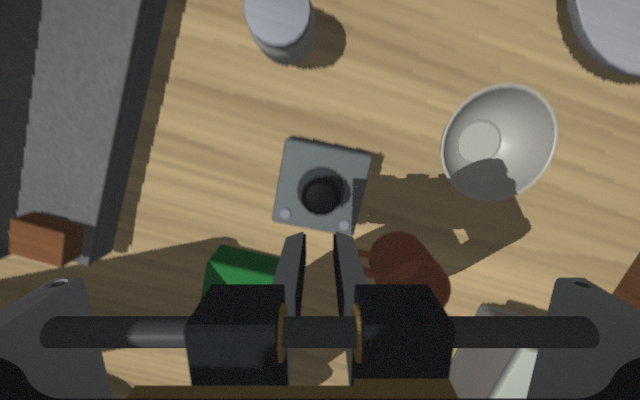

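The wrist view shows the jaws in line with the grey station's button at (322,190), and the circle fit agrees (r = 20.8 mm). I'll press it now.

>>> {"name": "step_arm", "arguments": {"plan": [{"dx":0,"dy":0,"dz":0.3,"rx":0,"ry":0,"rz":0,"claw":1},{"dx":0,"dy":0,"dz":0.4,"rx":0,"ry":0,"rz":0,"claw":1},{"dx":0,"dy":0,"dz":0.3,"rx":0,"ry":0,"rz":0,"claw":1},{"dx":0,"dy":0,"dz":0.07,"rx":0,"ry":0,"rz":0,"claw":1},{"dx":0,"dy":0,"dz":0.03,"rx":0,"ry":0,"rz":0,"claw":1},{"dx":0,"dy":0,"dz":0.03,"rx":0,"ry":0,"rz":0,"claw":1},{"dx":0,"dy":0,"dz":0.03,"rx":0,"ry":0,"rz":0,"claw":1},{"dx":0,"dy":0,"dz":0.03,"rx":0,"ry":0,"rz":0,"claw":1},{"dx":0,"dy":0,"dz":0.02,"rx":0,"ry":0,"rz":0,"claw":1},{"dx":0,"dy":0,"dz":0.02,"rx":0,"ry":0,"rz":0,"claw":1}]}}

```text
time_s: 2.9
ee_pos: [0.4938, -0.3843, 0.1001]
eef_rot: [3.14, -0.001, 0.296]
force: [2.1, -1.6, 4.7]
grip_width: 0.0003
grip_force: 2.0
```

Still at about 4 N with the tips at z = 0.083. I'll continue to the end stop.

>>> {"name": "step_arm", "arguments": {"plan": [{"dx":0,"dy":0,"dz":0.01,"rx":0,"ry":0,"rz":0,"claw":1},{"dx":0,"dy":0,"dz":0.01,"rx":0,"ry":0,"rz":0,"claw":1},{"dx":0,"dy":0,"dz":0.01,"rx":0,"ry":0,"rz":0,"claw":1},{"dx":0,"dy":0,"dz":0,"rx":0,"ry":0,"rz":0,"claw":1}]}}

```text
time_s: 3.3
ee_pos: [0.4937, -0.3842, 0.0979]
eef_rot: [3.14, -0.001, 0.296]
force: [-0.7, 0.9, 13.9]
grip_width: 0.0002
grip_force: 7.0
```

>>> {"name": "step_arm", "arguments": {"plan": [{"dx":0,"dy":0,"dz":0.01,"rx":0,"ry":0,"rz":0,"claw":1},{"dx":0,"dy":0,"dz":0,"rx":0,"ry":0,"rz":0,"claw":1}]}}

```text
time_s: 3.5
ee_pos: [0.4938, -0.3843, 0.0977]
eef_rot: [3.14, -0.001, 0.296]
force: [-3.1, 0.9, 21.9]
grip_width: 0.0003
grip_force: 10.8
```

>>> {"name": "step_arm", "arguments": {"plan": [{"dx":0,"dy":0,"dz":-0.2,"rx":0,"ry":0,"rz":0,"claw":1},{"dx":0,"dy":0,"dz":-0.3,"rx":0,"ry":0,"rz":0,"claw":1},{"dx":0,"dy":0,"dz":-0.3,"rx":0,"ry":0,"rz":-0.09,"claw":1},{"dx":0,"dy":0,"dz":-0.3,"rx":0,"ry":0,"rz":-0.09,"claw":1},{"dx":0,"dy":0,"dz":-0.3,"rx":0,"ry":0,"rz":-0.09,"claw":1},{"dx":0,"dy":0,"dz":-0.3,"rx":0,"ry":0,"rz":-0.09,"claw":0.62},{"dx":0,"dy":0,"dz":0,"rx":0,"ry":0,"rz":-0.09,"claw":0.62},{"dx":0,"dy":0,"dz":0,"rx":0,"ry":0,"rz":-0.09,"claw":0.62},{"dx":0,"dy":0,"dz":0,"rx":0,"ry":0,"rz":-0.09,"claw":0.62},{"dx":0,"dy":0,"dz":0,"rx":0,"ry":0,"rz":-0.09,"claw":0.62}]}}

```text
time_s: 4.5
ee_pos: [0.493, -0.3835, 0.2646]
eef_rot: [-3.14, -0.001, 1.433]
force: [-1.2, -0.3, -0.0]
grip_width: 0.0347
grip_force: 0.0
```

Run:
```python
from h import *
delta([.516,.3127,.262],1.490)
c=viewer.camera("top"); W=world(c)
m=(W[...,0]>.45)&(W[...,0]<.54)&(W[...,1]<-.33)&(W[...,1]>-.44)&(W[...,2]>.07)&(W[...,2]<.12)
print(m.sum(), np.median(W[m],0))
```

```text
t 4.5 pos [ 0.493  -0.3835  0.2646] rot [-3.1398e+00 -1.2000e-03  1.4327e+00] w 0.0347 F [-1.23 -0.27 -0.  ]
delta units [ 6.927 -0.731  0.036] turn units [-0.0011 -0.0008 -0.0365]
263 [ 0.49279382 -0.38274823  0.07944933]
```

>>> {"name": "step_arm", "arguments": {"plan": [{"dx":0.4,"dy":-0.04,"dz":0,"rx":0,"ry":0,"rz":0,"claw":0.62},{"dx":0.4,"dy":-0.04,"dz":0,"rx":0,"ry":0,"rz":0,"claw":0.62},{"dx":0.4,"dy":-0.04,"dz":0,"rx":0,"ry":0,"rz":0,"claw":0.62},{"dx":0.4,"dy":-0.04,"dz":0,"rx":0,"ry":0,"rz":0,"claw":0.62},{"dx":0.4,"dy":-0.04,"dz":0,"rx":0,"ry":0,"rz":0,"claw":0.62},{"dx":0.4,"dy":-0.04,"dz":0,"rx":0,"ry":0,"rz":0,"claw":0.62},{"dx":0.4,"dy":-0.04,"dz":0,"rx":0,"ry":0,"rz":0,"claw":0.62},{"dx":0.4,"dy":-0.04,"dz":0,"rx":0,"ry":0,"rz":0,"claw":0.62},{"dx":0.4,"dy":-0.04,"dz":0,"rx":0,"ry":0,"rz":0,"claw":0.62},{"dx":0.4,"dy":-0.04,"dz":0,"rx":0,"ry":0,"rz":0,"claw":0.62}]}}

```text
time_s: 5.55
ee_pos: [0.5106, 0.0194, 0.2651]
eef_rot: [-3.14, 0.0, 1.424]
force: [0.8, -0.7, -0.4]
grip_width: 0.0358
grip_force: 0.0
```

>>> {"name": "step_arm", "arguments": {"plan": [{"dx":0.4,"dy":-0.04,"dz":0,"rx":0,"ry":0,"rz":0,"claw":0.62},{"dx":0.4,"dy":-0.04,"dz":0,"rx":0,"ry":0,"rz":0,"claw":0.62},{"dx":0.4,"dy":-0.04,"dz":0,"rx":0,"ry":0,"rz":0,"claw":0.62},{"dx":0.4,"dy":-0.04,"dz":0,"rx":0,"ry":0,"rz":0,"claw":0.62},{"dx":0.4,"dy":-0.04,"dz":0,"rx":0,"ry":0,"rz":0,"claw":0.62},{"dx":0.4,"dy":-0.04,"dz":0,"rx":0,"ry":0,"rz":0,"claw":0.62},{"dx":0.4,"dy":-0.04,"dz":0,"rx":0,"ry":0,"rz":0,"claw":0.62},{"dx":0.1,"dy":0,"dz":0,"rx":-0.001,"ry":-0.001,"rz":-0.037,"claw":0.62},{"dx":0,"dy":0,"dz":0,"rx":0,"ry":0,"rz":0,"claw":0.62}]}}

```text
time_s: 6.45
ee_pos: [0.5244, 0.3101, 0.2643]
eef_rot: [-3.141, 0.003, 1.486]
force: [-0.4, -0.2, 0.2]
grip_width: 0.0355
grip_force: 0.0
```

Run:
```python
from h import *
delta([.516,.3127,.065],1.490)
c,W=wrist(); save("w2.png",c["img"]); np.savez("w2.npz",W=W,img=c["img"])
i=c["img"].astype(int)
m=(i.min(-1)>120)&(W[...,2]>.045)&(W[...,2]<.065)&(W[...,0]>.42)&(W[...,0]<.62)&(W[...,1]<.3)&(W[...,1]>.03)
r=cv2.minAreaRect(W[m][:,:2].astype(np.float32)); print(r,cv2.boxPoints(r).round(3))
```

```text
t 6.45 pos [0.5244 0.3101 0.2643] rot [-3.1413e+00  2.7000e-03  1.4856e+00] w 0.0355 F [-0.39 -0.21  0.22]
delta units [ 0.025 -0.085  1.993] turn units [-0.0002  0.0017 -0.0028]
((0.5155827403068542, 0.15941080451011658), (0.08882389962673187, 0.23018386960029602), 9.028864860534668) [[0.454 0.266]
 [0.49  0.039]
 [0.578 0.053]
 [0.541 0.28 ]]
```

View pics/w2.png

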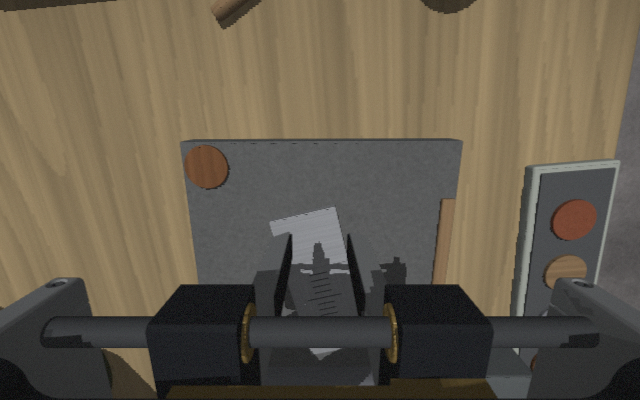

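The wrist view shows the gauge's tail at (270–345, 208–235), clear of the fingers. The fit is 89 x 230 mm at about 9°, which agrees with the top view. I'll go down behind the tail.

>>> {"name": "step_arm", "arguments": {"plan": [{"dx":0.025,"dy":-0.085,"dz":0.2,"rx":0,"ry":0.0017,"rz":-0.0028,"claw":0.62},{"dx":0,"dy":0,"dz":0.3,"rx":0,"ry":0,"rz":0,"claw":0.62},{"dx":0,"dy":0,"dz":0.35,"rx":0,"ry":0,"rz":0,"claw":0.62},{"dx":0,"dy":0,"dz":0.35,"rx":0,"ry":0,"rz":0,"claw":0.62},{"dx":0,"dy":0,"dz":0.35,"rx":0,"ry":0,"rz":0,"claw":0.62},{"dx":0,"dy":0,"dz":0.25,"rx":0,"ry":0,"rz":0,"claw":0.62},{"dx":0,"dy":0,"dz":0.1,"rx":0,"ry":0,"rz":0,"claw":0.62},{"dx":0,"dy":0,"dz":0.05,"rx":0,"ry":0,"rz":0,"claw":0.62},{"dx":0,"dy":0,"dz":0.02,"rx":0,"ry":0,"rz":0,"claw":0.62}]}}

```text
time_s: 7.4
ee_pos: [0.5176, 0.3118, 0.0692]
eef_rot: [3.139, -0.002, 1.488]
force: [-0.0, 0.5, 0.4]
grip_width: 0.0358
grip_force: 0.0
```

Run:
```python
from h import *
delta([.516,.3127,.065],1.490)
```

```text
t 7.4 pos [0.5176 0.3118 0.0692] rot [ 3.1392e+00 -1.6000e-03  1.4878e+00] w 0.0358 F [-0.04  0.51  0.39]
delta units [ 0.007 -0.017  0.042] turn units [ 0.0015 -0.001  -0.0014]
```

>>> {"name": "step_arm", "arguments": {"plan": [{"dx":0,"dy":-0.015,"dz":0.035,"rx":0.0015,"ry":-0.001,"rz":-0.0014,"claw":0.62},{"dx":-0.1,"dy":0,"dz":0,"rx":0,"ry":0,"rz":0,"claw":0.62},{"dx":-0.08,"dy":0,"dz":0,"rx":0,"ry":0,"rz":0,"claw":0.62},{"dx":-0.06,"dy":0,"dz":0,"rx":0,"ry":0,"rz":0,"claw":0.62},{"dx":-0.06,"dy":0,"dz":0,"rx":0,"ry":0,"rz":0,"claw":0.62},{"dx":-0.06,"dy":0,"dz":0,"rx":0,"ry":0,"rz":0,"claw":0.62},{"dx":-0.06,"dy":0,"dz":0,"rx":0,"ry":0,"rz":0,"claw":0.62},{"dx":-0.06,"dy":0,"dz":0,"rx":0,"ry":0,"rz":0,"claw":0.62},{"dx":-0.06,"dy":0,"dz":0,"rx":0,"ry":0,"rz":0,"claw":0.62},{"dx":-0.06,"dy":0,"dz":0,"rx":0,"ry":0,"rz":0,"claw":0.62}]}}

```text
time_s: 8.4
ee_pos: [0.511, 0.2521, 0.0652]
eef_rot: [-3.141, 0.0, 1.492]
force: [1.0, 3.3, 2.9]
grip_width: 0.0356
grip_force: 1.6
```

```bash
cat > g.py <<'E'
from h import *
import sys
NIP=np.array([.503,.0027]); a=np.radians(-4.63); B=np.array([[np.cos(a),np.sin(a)],[-np.sin(a),np.cos(a)]])
o=telemetry.get_obs(); print("t",round(o["time_s"],2),"tool bed xy",(B@(o["ee_pos"][:2]-NIP)).round(4),"z",o["ee_pos"][2].round(4),"yaw-bed",np.degrees(o["eef_rot"][2]-a)-90,"F",o["force"].round(2))
c=viewer.camera("top"); W=world(c); i=c["img"].astype(int)
xy=(W[...,:2]-NIP)@B.T; Z=W[...,2]
m=(i.min(-1)>115)&(Z>.046)&(Z<.066)&(abs(xy[...,0])<.1)&(xy[...,1]>.02)&(xy[...,1]<.3)&(i.max(-1)-i.min(-1)<25)
# robot may shade: fit what shows
n,l,s,_=cv2.connectedComponentsWithStats(cv2.morphologyEx(m.astype(np.uint8),cv2.MORPH_CLOSE,np.ones((5,5)))); k=1+np.argmax(s[1:,4]); m&=l==k
r=cv2.minAreaRect((xy[m]*1000).astype(np.float32)); print("gauge",m.sum(),np.round(r[0],1),np.round(r[1],1),round(r[2],2)); print(cv2.boxPoints(r).round(1).tolist())
rm=(abs(xy[...,0])<.15)&(abs(xy[...,1])<.03)&(Z>.1)&(Z<.132)
p=np.c_[xy,Z][rm]
from scipy.optimize import least_squares
s=least_squares(lambda q:np.hypot(p[:,1]-q[0]-q[1]*p[:,0],p[:,2]-q[2]-q[3]*p[:,0])-.035,[0,0,.088,0],loss="soft_l1",f_scale=.001)
print("roller z mm",s.x[2]*1000,"tilt",s.x[3],"y",s.x[0],len(p))
save(sys.argv[1],cv2.resize(c["img"][110:310,130:390],None,fx=2.5,fy=2.5,interpolation=cv2.INTER_CUBIC))
E
python3 g.py t2.png
```

```text
t 8.4 tool bed xy [-0.0122  0.2492] z 0.0652 yaw-bed 0.09206762961480308 F [1.05 3.32 2.95]
gauge 440 [ 62.9 146.4] [ 75.6 216.2] 0.62
[[23.899999618530273, 254.10000610351562], [26.299999237060547, 37.900001525878906], [101.80000305175781, 38.70000076293945], [99.5, 255.0]]Traceback (most recent call last):
  File "g.py", line 12, in <module>
    p=np.c_[xy,Z][rm]
      ~~~~~^^^^^^
    res = self.concatenate(tuple(objs), axis=axis)
ValueError: all the input arrays must have same number of dimensions, but the array at index 0 has 3 dimension(s) and the array at index 1 has 2 dimension(s)
```

```bash
sed -i 's/p=np.c_\[xy,Z\]\[rm\]/p=np.c_[xy[rm],Z[rm]]/' g.py; python3 g.py t2.png
python3 - <<'E'
from h import *
c=viewer.camera("wrist"); c2=viewer.camera("side"); t=cv2.imread("pics/t2.png")
w=cv2.resize(c["img"],(480,300)); s=cv2.resize(c2["img"][120:280,200:440],(450,300))
t=cv2.cvtColor(cv2.resize(t,(390,300)),cv2.COLOR_BGR2RGB)
im=np.zeros((600,800,3),np.uint8); im[:300,:390]=t; im[300:,:480]=w; im[:300,390:]=s[:,:410]
save("c1.png",im)
E
```

```text
t 8.45 tool bed xy [-0.0122  0.2485] z 0.0651 yaw-bed 0.07003863964581569 F [1.7  0.95 2.03]
gauge 462 [ 65.1 145.4] [ 72.9 213.6] 1.12
[[26.5, 251.39999389648438], [30.700000762939453, 37.900001525878906], [103.69999694824219, 39.400001525878906], [99.5, 252.89999389648438]]
roller z mm 87.7359093605473 tilt -0.0005975879803547757 y -9.824738548755259e-05 2873
```

View pics/c1.png

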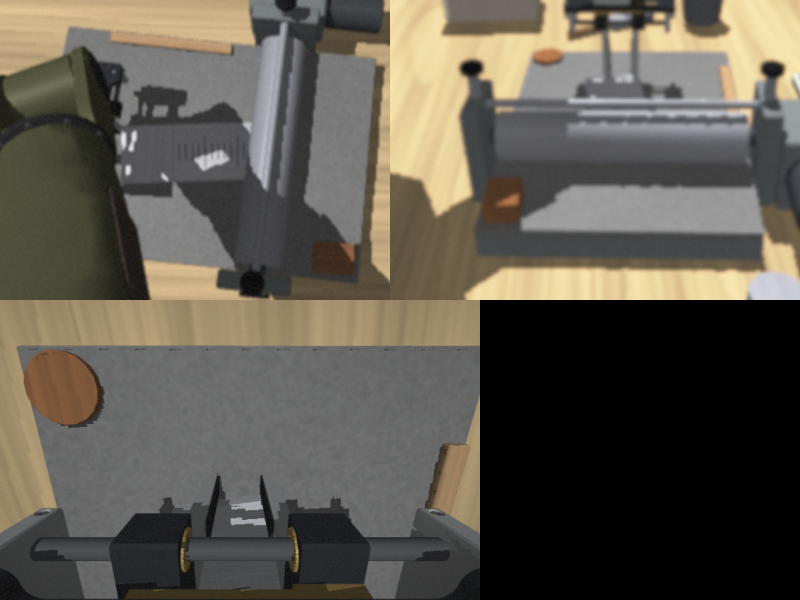

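The top inset shows the gauge, shaded by the arm, now nearly square with its tail against the fingers. The roller-height fit is repeatable at 87.72 and 87.74 mm, so it can serve as the lift gauge. I'll push on.

>>> {"name": "step_arm", "arguments": {"plan": [{"dx":-0.05,"dy":0,"dz":0,"rx":0,"ry":0,"rz":0,"claw":0.62},{"dx":-0.05,"dy":0,"dz":0,"rx":0,"ry":0,"rz":0,"claw":0.62},{"dx":-0.05,"dy":0,"dz":0,"rx":0,"ry":0,"rz":0,"claw":0.62},{"dx":-0.05,"dy":0,"dz":0,"rx":0,"ry":0,"rz":0,"claw":0.62},{"dx":-0.05,"dy":0,"dz":0,"rx":0,"ry":0,"rz":0,"claw":0.62},{"dx":-0.05,"dy":0,"dz":0,"rx":0,"ry":0,"rz":0,"claw":0.62},{"dx":-0.05,"dy":0,"dz":0,"rx":0,"ry":0,"rz":0,"claw":0.62},{"dx":-0.05,"dy":0,"dz":0,"rx":0,"ry":0,"rz":0,"claw":0.62},{"dx":-0.05,"dy":0,"dz":0,"rx":0,"ry":0,"rz":0,"claw":0.62},{"dx":-0.05,"dy":0,"dz":0,"rx":0,"ry":0,"rz":0,"claw":0.62}]}}

```text
time_s: 9.6
ee_pos: [0.5069, 0.2022, 0.065]
eef_rot: [-3.141, 0.0, 1.491]
force: [0.8, 1.4, -1.4]
grip_width: 0.0358
grip_force: 0.6
```

```bash
cat > g2.py <<'E'
from h import *
import sys
from scipy.optimize import least_squares
NIP=np.array([.503,.0027]); a=np.radians(-4.63); B=np.array([[np.cos(a),np.sin(a)],[-np.sin(a),np.cos(a)]])
o=telemetry.get_obs(); print("t",round(o["time_s"],2),"tool bed xy",(B@(o["ee_pos"][:2]-NIP)).round(4),"z",o["ee_pos"][2].round(4),"yaw-bed",round(np.degrees(o["eef_rot"][2]-a)-90,2))
zs=[];E=[]
for k in range(4):
    F=telemetry.get_obs()["force"]
    c=viewer.camera("top"); W=world(c); xy=(W[...,:2]-NIP)@B.T; Z=W[...,2]
    rm=(abs(xy[...,0])<.15)&(abs(xy[...,1])<.03)&(Z>.1)&(Z<.135); p=np.c_[xy[rm],Z[rm]]
    s=least_squares(lambda q:np.hypot(p[:,1]-q[0]-q[1]*p[:,0],p[:,2]-q[2]-q[3]*p[:,0])-.035,[0,0,.088,0],loss="soft_l1",f_scale=.001)
    zs.append([s.x[2]*1e3,s.x[3]*300,*F]); E.append(np.dstack([xy,Z]))
print("roller z, tilt(mm/300), F:\n",np.round(zs,2))
M=np.nanmedian(E,0)
# gauge side edges by height map: strips in bed y, points well above the bed plane
q=M.reshape(-1,3); 
for y0 in np.arange(.05,.2,.015):
    t=q[(abs(q[:,1]-y0)<.0075)&(abs(q[:,0])<.09)&(q[:,2]>.049)&(q[:,2]<.062)]
    if len(t)>15: print(round(y0,3),len(t),"x",(np.percentile(t[:,0],[2,98])*1e3).round(1),"z",round(np.median(t[:,2])*1e3,1))
save(sys.argv[1],cv2.resize(c["img"][150:270,170:400],None,fx=3.4,fy=3.4,interpolation=cv2.INTER_CUBIC))
E
python3 g2.py t3.png
```

```text
t 9.6 tool bed xy [-0.0122  0.1991] z 0.065 yaw-bed 0.09
roller z, tilt(mm/300), F:
 [[ 8.775e+01 -1.200e-01  7.800e-01  1.390e+00 -1.380e+00]
 [ 8.774e+01  6.000e-02  1.030e+00 -6.700e-01 -1.270e+00]
 [ 8.770e+01 -1.000e-02  2.800e-01  4.400e-01 -6.600e-01]
 [ 8.773e+01  1.000e-02  4.900e-01  9.000e-02  9.700e-01]]
0.05 249 x [-68.4  17.9] z 54.6
0.065 250 x [-68.5  18.7] z 55.6
0.08 251 x [-69.6  17.6] z 56.7
0.095 252 x [-69.9  17.2] z 57.7
0.11 255 x [-70.9  16.7] z 58.4
0.125 246 x [-70.8  16.3] z 58.6
0.14 252 x [-71.5  15.7] z 58.6
0.155 247 x [-71.6  15.5] z 58.5
0.17 222 x [-70.6  14.8] z 58.5
0.185 53 x [-20.   15.5] z 58.6
```

View pics/t3.png

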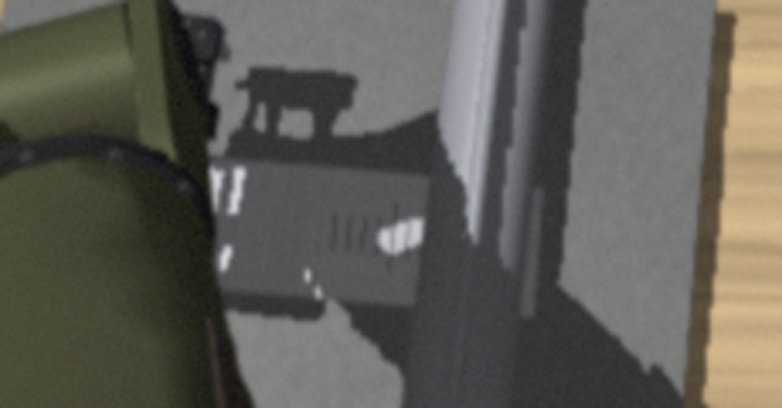

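The crop shows the gauge's sides from about (215,160) to (430,175). The depth strips give about 1.7° of residual skew, with the gauge centred at bed x ≈ -28 mm. I'll back off, recentre the fingers on the tail with a wider spread, and push again.

>>> {"name": "step_arm", "arguments": {"plan": [{"dx":0.08,"dy":0,"dz":0,"rx":0,"ry":0,"rz":0,"claw":0.62},{"dx":0,"dy":-0.08,"dz":0,"rx":0,"ry":0,"rz":0,"claw":0.4},{"dx":0,"dy":-0.08,"dz":0,"rx":0,"ry":0,"rz":0.001,"claw":0.4},{"dx":0,"dy":0,"dz":0,"rx":0,"ry":0,"rz":0,"claw":0.4},{"dx":0,"dy":0,"dz":0,"rx":0,"ry":0,"rz":0,"claw":0.4},{"dx":-0.04,"dy":0,"dz":0,"rx":0,"ry":0,"rz":0,"claw":0.4},{"dx":-0.04,"dy":0,"dz":0,"rx":0,"ry":0,"rz":0,"claw":0.4},{"dx":-0.04,"dy":0,"dz":0,"rx":0,"ry":0,"rz":0,"claw":0.4},{"dx":-0.04,"dy":0,"dz":0,"rx":0,"ry":0,"rz":0,"claw":0.4}]}}

```text
time_s: 10.7
ee_pos: [0.4904, 0.1955, 0.065]
eef_rot: [-3.141, 0.0, 1.49]
force: [1.3, 1.5, -0.4]
grip_width: 0.0565
grip_force: 0.7
```

```bash
python3 g2.py t4.png; tail -1 h.py >/dev/null; python3 -c "
from h import *
print(telemetry.get_obs()['grip_width'])"
```

```text
t 10.7 tool bed xy [-0.0281  0.1911] z 0.065 yaw-bed -0.02
roller z, tilt(mm/300), F:
 [[ 8.776e+01 -7.000e-02  1.250e+00  1.520e+00 -3.800e-01]
 [ 8.770e+01 -1.600e-01 -1.700e-01 -5.000e-02  3.300e-01]
 [ 8.768e+01 -8.000e-02 -2.200e-01  7.700e-01  4.400e-01]
 [ 8.775e+01 -5.000e-02 -8.000e-02  5.200e-01  7.000e-02]]
0.05 249 x [-70.9  15.9] z 55.1
0.065 253 x [-71.4  16.3] z 56.1
0.08 253 x [-72.   15.2] z 57.2
0.095 252 x [-71.7  15.2] z 58.2
0.11 253 x [-71.6  15.4] z 58.4
0.125 246 x [-72.5  14.4] z 58.5
0.14 251 x [-72.3  14.4] z 58.6
0.155 249 x [-72.7  15. ] z 58.6
0.17 163 x [-70.1  14.4] z 58.5
0.05631570721640598
```

>>> {"name": "step_arm", "arguments": {"plan": [{"dx":-0.04,"dy":0,"dz":0,"rx":0,"ry":0,"rz":0,"claw":0.4},{"dx":-0.04,"dy":0,"dz":0,"rx":0,"ry":0,"rz":0,"claw":0.4},{"dx":-0.04,"dy":0,"dz":0,"rx":0,"ry":0,"rz":0,"claw":0.4},{"dx":-0.04,"dy":0,"dz":0,"rx":0,"ry":0,"rz":0,"claw":0.4},{"dx":0,"dy":0,"dz":0,"rx":0,"ry":0,"rz":0,"claw":0.4}]}}

```text
time_s: 11.4
ee_pos: [0.489, 0.1794, 0.065]
eef_rot: [-3.141, 0.001, 1.489]
force: [-0.5, 0.5, 1.0]
grip_width: 0.0562
grip_force: 0.0
```

```bash
python3 g2.py t5.png
```

```text
t 11.4 tool bed xy [-0.0282  0.175 ] z 0.065 yaw-bed -0.03
roller z, tilt(mm/300), F:
 [[ 8.770e+01  1.100e-01 -5.100e-01  4.500e-01  9.500e-01]
 [ 8.770e+01 -5.000e-02 -2.300e-01 -6.800e-01  6.500e-01]
 [ 8.770e+01  0.000e+00 -1.000e-02  6.700e-01  8.000e-02]
 [ 8.773e+01 -1.000e-01 -4.700e-01  2.500e-01 -5.800e-01]]
0.05 252 x [-72.3  14.1] z 56.3
0.065 254 x [-72.4  14.8] z 57.1
0.08 252 x [-72.5  14.4] z 58.2
0.095 251 x [-72.5  14.9] z 58.5
0.11 250 x [-73.3  14.3] z 58.6
0.125 249 x [-72.7  13.9] z 58.6
0.14 244 x [-72.2  14.5] z 58.6
0.155 111 x [-44.8  15.6] z 58.6
```

The gauge is square now, within about 0.3°. I'll continue towards the wedge.

>>> {"name": "step_arm", "arguments": {"plan": [{"dx":-0.04,"dy":0,"dz":0,"rx":0,"ry":0,"rz":0,"claw":0.4},{"dx":-0.04,"dy":0,"dz":0,"rx":0,"ry":0,"rz":0,"claw":0.4},{"dx":-0.04,"dy":0,"dz":0,"rx":0,"ry":0,"rz":0,"claw":0.4},{"dx":-0.04,"dy":0,"dz":0,"rx":0,"ry":0,"rz":0,"claw":0.4},{"dx":0,"dy":0,"dz":0,"rx":0,"ry":0,"rz":0,"claw":0.4}]}}

```text
time_s: 12.1
ee_pos: [0.4877, 0.1641, 0.065]
eef_rot: [-3.141, -0.0, 1.49]
force: [0.4, 3.4, -2.2]
grip_width: 0.0568
grip_force: 1.9
```

```bash
python3 g2.py t6.png
```

```text
t 12.1 tool bed xy [-0.0283  0.1596] z 0.065 yaw-bed -0.01
roller z, tilt(mm/300), F:
 [[ 8.864e+01  0.000e+00  3.600e-01  3.380e+00 -2.210e+00]
 [ 8.860e+01 -1.000e-01  2.400e-01  3.880e+00 -1.270e+00]
 [ 8.860e+01 -2.000e-01  6.000e-02  3.040e+00 -1.430e+00]
 [ 8.857e+01  4.000e-02 -8.000e-02  3.460e+00 -1.430e+00]]
0.05 252 x [-72.2  15.1] z 57.3
0.065 255 x [-72.5  14.9] z 58.2
0.08 252 x [-72.6  14.1] z 58.7
0.095 251 x [-72.8  14.9] z 58.5
0.11 250 x [-73.1  14.3] z 58.5
0.125 225 x [-70.7  14.4] z 58.6
0.14 62 x [-31.5  15.7] z 58.3
```

The roller is lifted about 0.88 mm. Another 10 mm should bring it to about 1.5 mm.

>>> {"name": "step_arm", "arguments": {"plan": [{"dx":-0.03,"dy":0,"dz":0,"rx":0,"ry":0,"rz":0,"claw":0.4},{"dx":-0.03,"dy":0,"dz":0,"rx":0,"ry":0,"rz":0,"claw":0.4},{"dx":-0.03,"dy":0,"dz":0,"rx":0,"ry":0,"rz":0,"claw":0.4},{"dx":0,"dy":0,"dz":0,"rx":0,"ry":0,"rz":0,"claw":0.4}]}}

```text
time_s: 12.7
ee_pos: [0.487, 0.1552, 0.065]
eef_rot: [-3.141, -0.0, 1.49]
force: [0.6, 5.8, -1.2]
grip_width: 0.0565
grip_force: 2.9
```

```bash
python3 g2.py t7.png
```

```text
t 12.7 tool bed xy [-0.0283  0.1507] z 0.065 yaw-bed -0.01
roller z, tilt(mm/300), F:
 [[ 8.928e+01 -2.000e-02  5.900e-01  5.760e+00 -1.180e+00]
 [ 8.919e+01  7.000e-02  1.700e-01  5.220e+00 -1.710e+00]
 [ 8.923e+01  3.000e-02  7.200e-01  5.500e+00 -1.270e+00]
 [ 8.923e+01 -2.000e-02  6.100e-01  5.580e+00 -1.760e+00]]
0.05 253 x [-72.1  14.9] z 57.7
0.065 252 x [-72.8  14.3] z 58.4
0.08 249 x [-72.8  14.1] z 58.3
0.095 250 x [-72.6  14.9] z 58.6
0.11 248 x [-72.   14.3] z 58.5
0.125 105 x [-44.5  14.4] z 58.6
```

The lift is 1.5 mm. I'll back away straight, then up, and verify.

>>> {"name": "step_arm", "arguments": {"plan": [{"dx":0.05,"dy":0,"dz":0,"rx":0,"ry":0,"rz":0,"claw":0.4},{"dx":0.2,"dy":0,"dz":0,"rx":0,"ry":0,"rz":0,"claw":0.4},{"dx":0.2,"dy":0,"dz":-0.1,"rx":0,"ry":0,"rz":0,"claw":0.4},{"dx":0.2,"dy":0,"dz":-0.3,"rx":0,"ry":0,"rz":0,"claw":0.4},{"dx":0.2,"dy":0,"dz":-0.4,"rx":0,"ry":0,"rz":0,"claw":0.4},{"dx":0.2,"dy":0,"dz":-0.4,"rx":0,"ry":0,"rz":0,"claw":0.4},{"dx":0.2,"dy":0,"dz":-0.4,"rx":0,"ry":0,"rz":0,"claw":0.4},{"dx":0.1,"dy":0,"dz":-0.2,"rx":0,"ry":0,"rz":0,"claw":0.4},{"dx":0,"dy":0,"dz":0,"rx":0,"ry":0,"rz":0,"claw":0.4}]}}

```text
time_s: 13.8
ee_pos: [0.4987, 0.291, 0.2478]
eef_rot: [3.138, -0.002, 1.491]
force: [0.8, -0.3, -0.3]
grip_width: 0.0566
grip_force: 0.0
```

```bash
python3 g2.py t8.png
python3 - <<'E'
from h import *
c=viewer.camera("top"); W=world(c)
m=(W[...,0]>.45)&(W[...,0]<.54)&(W[...,1]<-.33)&(W[...,1]>-.44)&(W[...,2]>.07)&(W[...,2]<.12)
print("button",m.sum(), np.median(W[m],0))
for t in ["batten","rib","block","jar"]:
    for r in viewer.recognise(t,c)[:1]: print(t,np.round(r["rect"]))
E
```

```text
t 13.8 tool bed xy [-0.0276  0.287 ] z 0.2478 yaw-bed 0.07
roller z, tilt(mm/300), F:
 [[ 8.922e+01 -1.900e-01  7.900e-01 -2.500e-01 -3.200e-01]
 [ 8.922e+01 -8.000e-02  2.300e-01 -6.000e-02 -1.140e+00]
 [ 8.920e+01 -7.000e-02 -8.600e-01  6.100e-01 -1.190e+00]
 [ 8.924e+01 -1.800e-01 -8.300e-01 -9.000e-02  8.000e-02]]
0.05 255 x [-72.2  14.6] z 57.8
0.065 252 x [-72.9  14.3] z 58.4
0.08 249 x [-72.9  14.3] z 58.6
0.095 251 x [-72.5  14.8] z 58.6
0.11 251 x [-73.   14.3] z 58.5
0.125 247 x [-72.5  13.8] z 58.5
0.14 142 x [-72.6  15.2] z 58.5
button 263 [ 0.49277618 -0.38284422  0.07926675]
batten [202. 131. 281. 146.]
block [338. 269. 364. 295.]
jar [247. 200. 352. 248.]
```

View pics/t8.png

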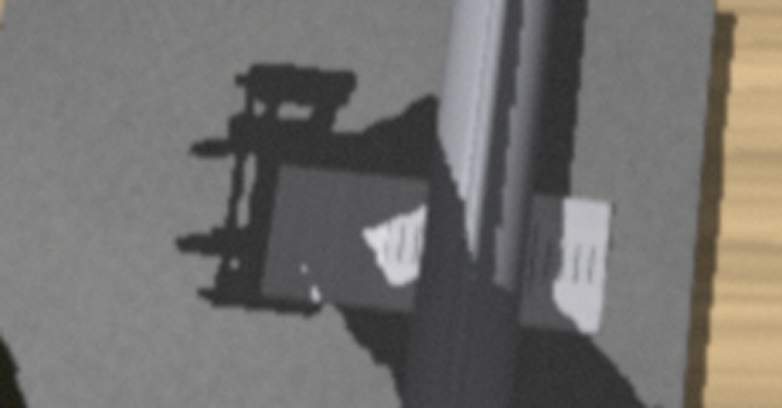

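The gauge is wedged square under the roller, with its tip out past it at (605,200)–(600,330). The lift holds at 1.5 mm, the button is down, and the robot is clear, so I'm handing in.

```bash
python3 -c "
from station import hand_in
print(hand_in())"
```

```text
the job is handed in; nothing more can be done
None
```

I handed the job in at about 14 s: the stop button was pressed fully down (10 mm) and stays down, and the gauge is wedged square under the roller, about 28 mm off its middle, with a steady lift of about 1.5 mm; I steered clear of the other things, and the last picture showed the batten and block in place but did not confirm the rib and the jar.

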